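# Check a storage case under the shelf-height gauge

## Task

The grey storage case in the lane of the height gauge has its lid standing proud. Press the lid fully home, then push the case along the lane, right under the bridge bar, until you feel its front end come up flat against the clamped end stop, and keep it pressed there with a light steady push of about 10 N for a second before letting go. The case is fragile: never press, push or bump it with more than 25 N, do not let it jam against the bar, and leave the other things on the desk alone.

Things in the scene. Friction and masses are not known exactly. Their poses are not given: they have to be found in the camera images.
- gauge: Fixed plywood height gauge on the desk; its place and yaw vary. A lane 71 mm wide (the desk is its floor) runs between two fences 14 mm high, 12 mm thick. Its x axis points along the lane in the pushing direction, y across, z up. Origin on the desk, on the lane's centre line; fences from x = -260 to +62 mm, bridge bar at x = -45 mm, end stop beyond.
- bar: The fixed aluminium bridge bar across the lane, 16 mm along the lane, 165 mm across, 11 mm thick. Origin at the centre of its underside, 62.5 mm above the desk and at gauge x = -45 mm; same axes as the gauge. Carried by two posts outside the fences (46 to 70 mm either side of the lane's centre line); nothing on the gauge stands above 77 mm.
- stop_zone (a point): Fixed point on the desk at gauge x = +10 mm, not on the stop itself. The end stop, a plywood block 24 mm thick, 68 mm wide, 45 mm high, rigid and square to the lane, was clamped by hand: the face that meets the case lies anywhere within 10 mm before or after this point (gauge x = 0 to +20 mm). Its exact place is not measured; feel for it.
- case: Loose grey storage case in the lane, 110 mm long (its x axis, +x end facing the bar), 66 mm wide, 60 mm high with lid home; 0.3 to 0.65 kg. Origin: centre of its underside, 55 mm before the stop's face when seated. Starts wholly before the bar, 2.5 mm free each side; slides with 1 to 5 N. The lid's skirt covers the upper 34 mm; the lower body is set in 1.5 mm.
- lid_top (a point): Centre of the flat top of the case's lid. 60 mm above the case's underside when the lid is fully home; at the start 5 to 10 mm higher. The lid is a stiff telescoping fit: it slides straight down on the case against about 8 N of friction, stays where it is left, and meets a firm end when home.
- book: Bystander: blue cloth-bound book lying flat, 130 x 190 x 34 mm; origin at the centre of its underside.
- loupe: Bystander: black stand loupe, 44 mm across, 36 mm high; origin at the centre of its underside.
- brush: Bystander: dusting brush, 170 mm long, lying flat along its x axis; origin at its underside.
Mind the look-alikes: they are no part of the job. Of the things like the case, leave any that is red; of the rest the smaller one is meant.

How it is judged:
By the outcome, as a careful person would: the job done as asked, in the order asked, and still so for the second after the job is handed in, with the robot touching nothing.
It also fails if it takes over 61 s, if anything falls off the work surface, if the arm or the gripper's body presses on something with over 40 N, if the wrist force passes 120 N, or if a joint passes its speed limit or range.

## Robot

A 6-joint arm with a two-finger parallel gripper is mounted at the origin on the work surface. World frame = base frame: x ahead of the robot, y to its left, z up, the work surface at z = 0. Lengths are in m, angles in rad, forces in N, time in s.
With the tool pointing down it reaches from about 0.35 to 0.85 m from the base axis. Payload 8.1 kg.
Tool frame: the origin (TCP) lies between the finger pads; the fingertips stand 17 mm ahead of it and the grasp point (between the pads) lies 2 mm behind it (manip.tip_extent is the distance from the TCP to the fingertips, in m); z points along the fingers, y is the direction in which the jaws open and shut (so a half turn about z gives the same grasp; the last joint's range is limited). The gripper opens to 93 mm and grips with 3 to 60 N. Pads are 15 mm wide; open, the fingers measure 128 mm over their backs; the gripper's body (75 mm by 188 mm) begins 65 mm behind the grasp point.
Start: joints at [-1.195, 0.13, 1.488, -0, 1.523, -0.085], TCP at [0.267, -0.537, 0.236] pointing down, gripper open.
Joint ranges: [-2.96, 2.96], [-0.89, 2.26], [0.02, 2.5], [-1.34, 4.48], [0, 2.73], [-2.66, 2.66]. Speed limits (rad/s): [2.39, 2.39, 2.79, 3.14, 3.14, 3.14].

## Interface

Orientations are given as a 3x3 rotation matrix whose columns are the frame's x, y, z axes.
In Python, from bench import monitor, read_camera, ticket, finder, manip gives the robot as it stands.
- The arm moves only by the tool step_arm, never from a script. Its argument "steps" is a list of rows, each an object of numbers: "gripper": the finger opening in mm, from 0 to 93; "tx", "ty", "tz": the shift along the tool's x, y, z in mm; "turn": the turn about the tool's z in degrees. In form: [{"gripper": .., "tx": .., "ty": .., "tz": .., "turn": ..}, ...]. A call has exactly 5 rows; each row shifts and turns the pose as measured when the row begins, along the tool's axes as they then stand; what a row does not reach is not made up. A row lasts 1/10 s, in which the tool goes at most 50 mm and 8.59 degrees, less where a joint would pass 70% of its speed; a pose out of reach is approached as far as the arm can. A call is refused whole if a number of a shift passes 50 or a number of a turn 8.59, either way. A call with a gripper value outside its range is refused whole. The fingers move at their own pace and stop on an object; "force" is the grip in N (left out, the last holds). Time passes only in rows, so rows that do not move let the fingers close, or fill a call up. It gives the time, the measured TCP pose, the force and the opening at its end, in the units of the state.
- monitor.state(): the state, without advancing time (a new reading comes with each control period).
- read_camera(name): name is "scene" or "top"; returns a dict with "image" (400x640x3 uint8, red, green, blue), "range_z" (400x640 float32, m along the optical axis (not along the pixel's ray), 0 where there is no reading), "camera_matrix" (3x3 intrinsics, pixels), "D" ([k1, k2, p1, p2, k3] as OpenCV has them; the pictures are not rectified), "origin" and "orientation" of the camera in the world. Camera axes: x right, y up, looking along -z (the intrinsics and any distortion apply to the point x, -y, -z); pixel columns grow to the right and rows downward; lengths in m; the calibration is good to about 2 mm. A picture is of the moment at which its call begins.
- ticket.hand_in(): hands the job in, once; it reports no verdict.
Trained networks look in a picture, given as the dict that the camera call returned (one of the last four; its "shot" number tells which), for a name from the list of things; names that differ only in an ending like _2 or _b are one class to them, and where a whole thing is asked for, a point or a joint stands for the part that bears it (a point fixed in the world has none). Each returns a list of dicts, best first, with "score" (0 to 1); they miss things now and then, are a little off and sometimes report something else, mostly with a low value. They report only what shows in the picture. A call takes as long as a camera call. They do not tell look-alikes from the thing itself.
- finder.outline_of(picture, query): "pixels" (400x640 bool, what is visible of it) and "position" ([column, row] in pixels, amid what is visible of it).
- finder.place_of(picture, query): "position" ([column, row] in pixels: a listed point, or the origin of a listed thing).
The state is a dict: "time": time; "joint_pos": joint angles; "qvel": joint speeds; "tau": joint torques, N m; "ee_pos": TCP position; "eef_rot": TCP orientation; "ft_force": force on the tool from outside, world axes, zero at the start; "torque": the same for the moment, N m; "width": opening from 0.0 (shut) to 1.0 (fully open).
Only numpy, scipy, OpenCV 4.12 (cv2) and the standard library are available. Lean on these libraries where they do the work, as an engineer would, in place of code of your own. Each camera call takes 0.05 s, during which the arm holds its last target.

## Working session

There is one attempt and no reset: what is moved stays moved. The work goes in short steps, Python scripts to look and compute and a tool call to move; the robot and the scene stay as the last step left them, time stands still between calls to the robot, and variables do not carry over. Pictures are saved under pics/ and viewed, and the job is handed in when it is done.

Besides the shell and the picture viewer there is one more tool, called by a JSON object that holds its "api" and its "payload". step_arm: Moves the arm, as the interface text tells. Its arguments: {"type":"object","properties":{"steps":{"type":"array","items":{"type":"object","properties":{"gripper":{"type":"number"},"tx":{"type":"number"},"ty":{"type":"number"},"tz":{"type":"number"},"turn":{"type":"number"}}}},"force":{"type":"number"}},"required":["steps"]}

```bash
ls; mkdir -p pics; cat > h.py <<'E'
import numpy as np, cv2
from bench import monitor, read_camera, ticket, finder, manip
def save(n,im,sc=1):
    im=cv2.cvtColor(np.ascontiguousarray(im),cv2.COLOR_RGB2BGR)
    if sc!=1: im=cv2.resize(im,None,fx=sc,fy=sc,interpolation=cv2.INTER_CUBIC)
    cv2.imwrite('pics/'+n+'.png',im)
def cloud(p):
    K=p['camera_matrix'];D=np.array(p['D'],float)
    h,w=p['range_z'].shape
    u,v=np.meshgrid(np.arange(w),np.arange(h))
    n=cv2.undistortPoints(np.stack([u,v],-1).reshape(-1,1,2).astype(np.float64),np.array(K,float),D).reshape(h,w,2)
    z=p['range_z']
    P=np.stack([n[...,0]*z,-n[...,1]*z,-z],-1)
    W=P@np.array(p['orientation']).T+np.array(p['origin'])
    W[z==0]=np.nan
    return W
E
python3 - <<'E'
from h import *
import pickle
s=monitor.state();print({k:np.round(v,3).tolist() for k,v in s.items()}, manip.tip_extent)
for n in ['scene','top']:
    p=read_camera(n);save(n+'0',p['image']);pickle.dump(p,open(n+'0.pkl','wb'))
    print(n,np.round(p['origin'],3),np.round(p['orientation'],2).tolist())
    for q in ['gauge','bar','case','lid_top','stop_zone','book']:
        print(q,[(np.round(d['position']).tolist(),round(d['score'],2)) for d in finder.place_of(p,q)])
    for q in ['case','gauge']:
        print('o',q,[(np.round(d['position']).tolist(),round(d['score'],2),int(d['pixels'].sum())) for d in finder.outline_of(p,q)])
E
```

```text
pics
{'time': 0.0, 'joint_pos': [-1.195, 0.131, 1.489, 0.0, 1.523, -0.085], 'qvel': [0.0, -0.0, -0.002, -0.002, 0.0, -0.002], 'tau': [0.004, -55.983, -49.176, 0.077, 0.035, -0.0], 'ee_pos': [0.267, -0.537, 0.235], 'eef_rot': [[0.896, 0.445, -0.001], [0.445, -0.896, 0.002], [0.0, -0.002, -1.0]], 'ft_force': [0.513, 0.139, -0.127], 'torque': [0.026, -0.022, 0.028], 'width': 0.999} 0.017
scene [0.866 0.428 0.696] [[-0.85, -0.37, 0.37], [0.52, -0.6, 0.6], [0.0, 0.71, 0.71]]
gauge [([382.0, 300.0], 0.98)]
bar [([375.0, 261.0], 0.75), ([352.0, 212.0], 0.65)]
case [([243.0, 260.0], 0.77), ([380.0, 300.0], 0.72), ([378.0, 182.0], 0.71), ([350.0, 233.0], 0.69)]
lid_top [([383.0, 166.0], 0.86), ([351.0, 212.0], 0.74), ([240.0, 233.0], 0.7)]
stop_zone [([380.0, 303.0], 0.7)]
book [([234.0, 165.0], 0.61)]
o case [([354.0, 223.0], 0.92, 1907), ([240.0, 248.0], 0.65, 3327)]
o gauge [([384.0, 271.0], 0.56, 3583)]
top [ 0.396 -0.111  1.067] [[-0.02, 0.99, -0.12], [-1.0, -0.01, 0.02], [0.02, 0.12, 0.99]]
gauge [([196.0, 193.0], 0.89)]
bar [([208.0, 197.0], 0.88)]
case [([273.0, 218.0], 0.96), ([300.0, 113.0], 0.96), ([316.0, 295.0], 0.57)]
lid_top [([268.0, 213.0], 0.91), ([299.0, 99.0], 0.81), ([317.0, 296.0], 0.61)]
stop_zone [([189.0, 191.0], 0.77)]
book [([436.0, 147.0], 0.76)]
o case [([317.0, 294.0], 0.69, 1804), ([300.0, 106.0], 0.58, 3518)]
o gauge [([205.0, 196.0], 0.87, 3101)]
```

View pics/scene0.png

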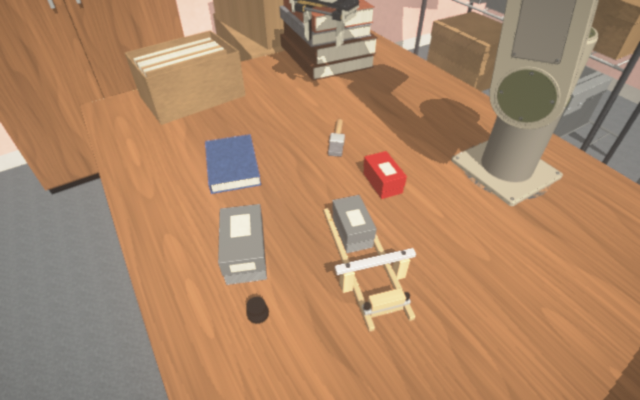

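View pics/top0.png

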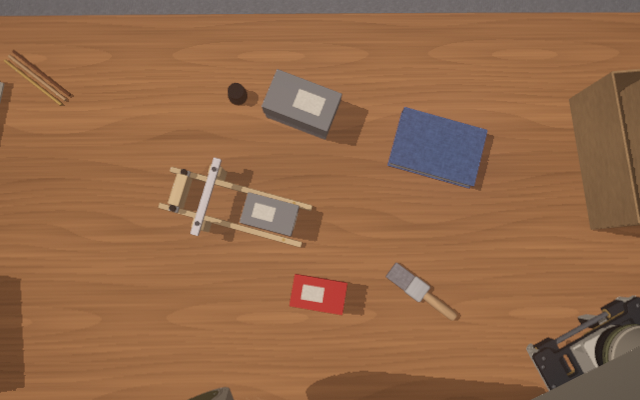

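The candidates for the case are the grey one in the lane (top 268,213), the big grey one (302,102) and the red one (318,295). The lane one is grey and the smaller of the two greys, so I choose it. Next I check it in a crop and measure.

```bash
cat > m.py <<'E'
from h import *
import pickle
for n,box in [('top',(150,140,330,260)),('scene',(310,180,430,340))]:
    p=pickle.load(open(n+'0.pkl','rb'));W=cloud(p)
    a,b,c,d=box
    save(n+'_crop',p['image'][b:d,a:c],4 if n=='top' else 3.5)
    m=np.zeros(W.shape[:2],bool);m[b:d,a:c]=1
    x,y,z=W[...,0],W[...,1],W[...,2]
    print(n,'desk z',np.nanmedian(z[m&(np.abs(z)<.01)]))
    print(np.histogram(z[m&(z>.005)],bins=np.arange(.005,.1,.005)))
    def rect(mm,t):
        mm=mm.astype(np.uint8)
        k,l,st,ce=cv2.connectedComponentsWithStats(mm)
        for i in range(1,k):
            if st[i,4]>40:
                P=W[l==i]
                r=cv2.minAreaRect((P[:,:2]*1000).astype(np.float32))
                print(t,ce[i].round(),st[i,4],'c',np.round(r[0],1),np.round(r[1],1),round(r[2],1),'z',np.round(np.percentile(P[:,2]*1000,[5,50,95]),1))
    rect(m&(z>.055),'hi'); rect(m&(z>.035)&(z<.055),'stop'); rect(m&(z>.009)&(z<.02),'fence')
E
python3 m.py
```

```text
top desk z 0.0009161144504690188
(array([ 408,  738,  638,   56,   52,   48,   93,  165,  258,   28,   24,
        549, 1251,  406,  261,    5,    0,    0]), array([0.005, 0.01 , 0.015, 0.02 , 0.025, 0.03 , 0.035, 0.04 , 0.045,
       0.05 , 0.055, 0.06 , 0.065, 0.07 , 0.075, 0.08 , 0.085, 0.09 ,
       0.095]))
hi [206. 197.] 790 c [534.7  97.1] [ 26.7 164.6] 73.9 z [63.3 74.  77.5]
hi [269. 214.] 1706 c [497.  -30.6] [110.6  66.1] 74.1 z [63.2 66.1 69. ]
stop [178. 190.] 461 c [553.3 162.8] [25.3 93.1] 72.3 z [37.3 45.3 48.6]
fence [175. 170.] 55 c [601.4 177.3] [23.1 12.5] 78.6 z [13.  15.2 17.8]
fence [198. 177.] 99 c [586.4 126.9] [39.3 12.4] 73.5 z [10.9 15.  18.2]
fence [260. 193.] 468 c [553.2 -17.3] [215.7  31.5] 73.2 z [11.4 14.6 17.6]
fence [187. 193.] 47 c [550.3 152. ] [ 2.5 64.1] 74.6 z [ 9.7 14.5 19. ]
fence [164. 206.] 57 c [521.7 200.9] [23.1 11.8] 73.3 z [11.8 14.3 17.5]
fence [187. 213.] 101 c [506.6 149.4] [39.5 11.8] 73.6 z [11.8 14.7 18.4]
fence [252. 231.] 565 c [455.9  12.1] [217.3  31.6] 73.6 z [11.3 14.8 17.9]
scene desk z 0.0013566447340688792
(array([ 318,
[... 449 characters left out ...]
23.1 164. ] 73.8 z [61.4 74.  76.8]
stop [390. 184.] 154 c [349.3 -82. ] [31.  71.7] 52.3 z [35.5 44.3 53.2]
stop [353. 233.] 256 c [525.5 -20.7] [ 56.7 123.9] 16.4 z [36.1 45.  53.8]
stop [400. 266.] 81 c [488.6 121.4] [15.2 28.6] 32.1 z [36.  44.2 53.5]
stop [348. 279.] 77 c [598.8  90. ] [14.1 28.1] 34.2 z [36.  44.7 54.5]
stop [386. 299.] 573 c [557.5 164.4] [26.2 94.4] 75.3 z [36.8 45.3 47.6]
fence [385. 190.] 106 c [355.8 -99.2] [46.1 88.3] 31.7 z [ 9.5 14.4 19.6]
fence [348. 239.] 561 c [498.8 -27.2] [167.4  95.6] 73.8 z [10.2 14.9 18.3]
fence [393. 276.] 209 c [489.7 119.9] [67.5 33.6] 74.7 z [11.  15.  17.7]
fence [375. 305.] 485 c [559.9 142.2] [138.5  97.9] 86.2 z [10.3 15.  18.3]
```

View pics/top_crop.png

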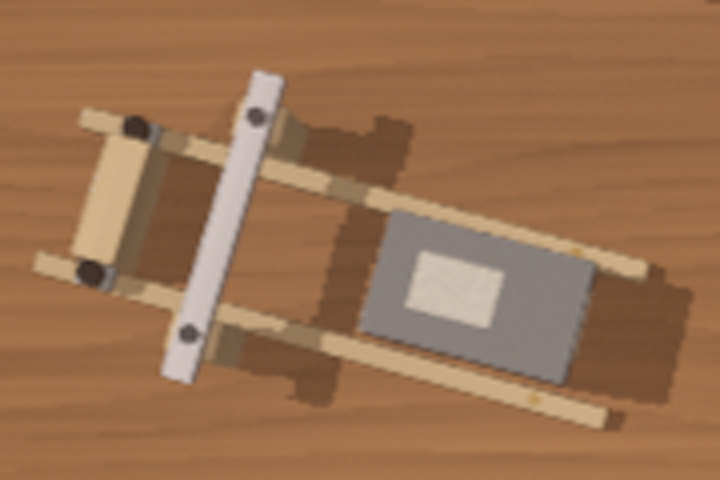

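View pics/scene_crop.png

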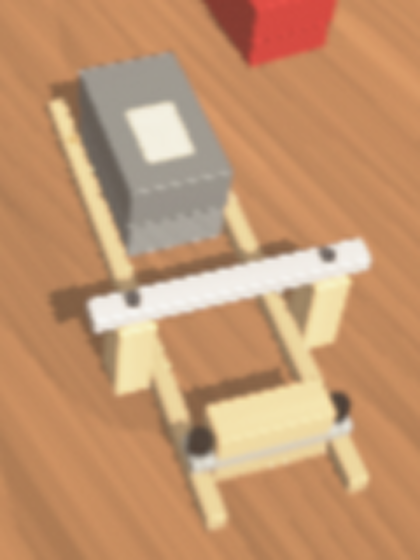

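The crops confirm it. The smaller grey case sits between the fences at crop (478,297) in the top view, its lid is proud, and it faces the bar. The lane direction is about 73.9°. I now move above the lid, turning so that the jaws lie across the lane.

{"api": "step_arm", "payload": {"steps": [{"gripper": 0,"tx": 31,"ty": -25,"tz": 0,"turn": -8},{"gripper": 0,"tx": 34,"ty": -21,"tz": 0,"turn": -8},{"gripper": 0,"tx": 37,"ty": -16,"tz": 0,"turn": -8},{"gripper": 0,"tx": 39,"ty": -10,"tz": 0,"turn": -8},{"gripper": 0,"tx": 40,"ty": -5,"tz": 0,"turn": -8}], "force": 20}}

```text
time: 1.4
ee_pos: [0.3486, -0.3526, 0.2345]
eef_rot: [[0.386, 0.923, -0.0], [0.923, -0.386, -0.001], [-0.001, -0.0, -1.0]]
ft_force: [1.3, 0.2, 1.0]
width: 0.618
```

{"api": "step_arm", "payload": {"steps": [{"gripper": 0,"tx": 42,"ty": 2,"tz": 0,"turn": -6.6},{"gripper": 0,"tx": 42,"ty": 6,"tz": 0,"turn": 0},{"gripper": 0,"tx": 42,"ty": 6,"tz": 0,"turn": 0},{"gripper": 0,"tx": 42,"ty": 6,"tz": 0,"turn": 0},{"gripper": 0,"tx": 42,"ty": 6,"tz": 0,"turn": 0}]}}

```text
time: 1.9
ee_pos: [0.437, -0.1515, 0.2354]
eef_rot: [[0.268, 0.963, 0.003], [0.963, -0.268, -0.003], [-0.002, 0.003, -1.0]]
ft_force: [0.8, -0.3, -0.1]
width: 0.186
```

```bash
cat > go.py <<'E'
import sys
from h import *
# go.py x y z[mm] angle -> remaining in tool axes
def rem(t,ang):
    s=monitor.state();R=np.array(s['eef_rot']);p=np.array(s['ee_pos'])*1000
    th=np.degrees(np.arctan2(R[1,0],R[0,0]))
    print('t',round(s['time'],2),'pos',p.round(1),'th',round(th,2),'tool d',(R.T@(np.array(t)-p)).round(1),'turn',round(th-ang,2),'w',round(s['width'],3),'F',np.round(s['ft_force'],1))
if __name__=='__main__':
    a=list(map(float,sys.argv[1:])); rem(a[:3],a[3])
E
python3 go.py 498 -31 100 73.9
python3 - <<'E'
from h import *
import pickle
# refine lane direction: fence edges and bar from both clouds
for n in ['top','scene']:
    p=pickle.load(open(n+'0.pkl','rb'));W=cloud(p).reshape(-1,3)*1000
    W=W[~np.isnan(W[:,0])]
    for th in [73.9]:
        for th in np.arange(73,75.1,.3):
            d=np.array([np.cos(np.radians(th)),np.sin(np.radians(th))]);nn=np.array([-d[1],d[0]])
            q=W[:,:2]-[536,99];u=q@d-45;v=q@nn
            m=(W[:,2]>11)&(W[:,2]<17)&(abs(u+100)<170)&(abs(abs(v)-41)<14)
            out=[]
            for s in (1,-1):
                mm=m&(v*s>0); h=np.percentile(v[mm],[3,97]); out+= [h.round(1), (np.ptp(h)).round(1)]
            print(n,th.round(1),out)
E
```

```text
t 1.9 pos [ 437.  -151.5  235.4] th 74.45 tool d [132.7  26.  135.3] turn 0.55 w 0.186 F [ 0.8 -0.3 -0.1]
top 73.0 [array([35.9, 48.1]), np.float64(12.1), array([-46.9, -34.6]), np.float64(12.3)]
top 73.3 [array([36.5, 48. ]), np.float64(11.5), array([-46.3, -34.6]), np.float64(11.7)]
top 73.6 [array([37. , 48.3]), np.float64(11.4), array([-45.9, -34.6]), np.float64(11.4)]
top 73.9 [array([37.1, 49. ]), np.float64(11.9), array([-46. , -34.3]), np.float64(11.6)]
top 74.2 [array([36.9, 49.7]), np.float64(12.8), array([-46.1, -33.7]), np.float64(12.4)]
top 74.5 [array([36.9, 50.6]), np.float64(13.7), array([-46.5, -33.2]), np.float64(13.3)]
top 74.8 [array([36.5, 51.4]), np.float64(15.0), array([-46.7, -32.2]), np.float64(14.5)]
scene 73.0 [array([33.6, 47. ]), np.float64(13.4), array([-48.8, -32.8]), np.float64(16.0)]
scene 73.3 [array([33.7, 46.7]), np.float64(13.0), array([-48.3, -32.2]), np.float64(16.0)]
scene 73.6 [array([33.7, 46.8]), np.float64(13.0), array([-48.4, -31.7]), np.float64(16.8)]
scene 73.9 [array([33.8, 46.9]), np.float64(13.2), array([-49. , -31.1]), np.float64(17.9)]
scene 74.2 [array([33.7, 47.1]), np.float64(13.4), array([-49.2, -30.3]), np.float64(18.9)]
scene 74.5 [array([33.5, 47.5]), np.float64(14.0), array([-49.6, -29.7]), np.float64(19.9)]
scene 74.8 [array([33. , 47.9]), np.float64(14.8), array([-49.9, -29. ]), np.float64(20.9)]
```

{"api": "step_arm", "payload": {"steps": [{"gripper": 0,"tx": 44,"ty": 9,"tz": 20,"turn": 0.8},{"gripper": 0,"tx": 44,"ty": 9,"tz": 30,"turn": 0},{"gripper": 0,"tx": 43,"ty": 8,"tz": 35,"turn": 0},{"gripper": 0,"tx": 6,"ty": 1,"tz": 35,"turn": 0},{"gripper": 0,"tx": 0,"ty": 0,"tz": 0,"turn": 0}]}}

```text
time: 2.4
ee_pos: [0.502, -0.0265, 0.122]
eef_rot: [[0.276, 0.961, 0.012], [0.961, -0.276, -0.004], [-0.001, 0.012, -1.0]]
ft_force: [-1.1, -0.2, -0.1]
width: 0.005
```

```bash
python3 go.py 498 -31 82 73.7
```

```text
t 2.4 pos [502.  -26.5 122. ] th 73.98 tool d [-5.4 -3.  40. ] turn 0.28 w 0.005 F [-1.1 -0.2 -0.1]
```

{"api": "step_arm", "payload": {"steps": [{"gripper": 0,"tx": -4,"ty": -3,"tz": 14,"turn": 0.3},{"gripper": 0,"tx": -1,"ty": 0,"tz": 12,"turn": 0},{"gripper": 0,"tx": 0,"ty": 0,"tz": 5,"turn": 0},{"gripper": 0,"tx": 0,"ty": 0,"tz": 0,"turn": 0},{"gripper": 0,"tx": 0,"ty": 0,"tz": 0,"turn": 0}]}}

```text
time: 2.9
ee_pos: [0.4996, -0.0344, 0.0937]
eef_rot: [[0.285, 0.958, 0.017], [0.959, -0.285, -0.006], [-0.001, 0.018, -1.0]]
ft_force: [0.3, 0.8, 0.6]
width: 0.002
```

```bash
python3 go.py 498 -31 82 73.7; python3 -c "
from h import *
p=read_camera('scene');save('scene1',p['image'][130:300,270:470],4)"
```

```text
t 2.9 pos [499.6 -34.4  93.7] th 73.45 tool d [ 2.8 -2.7 11.6] turn -0.25 w 0.002 F [0.3 0.8 0.6]
```

View pics/scene1.png

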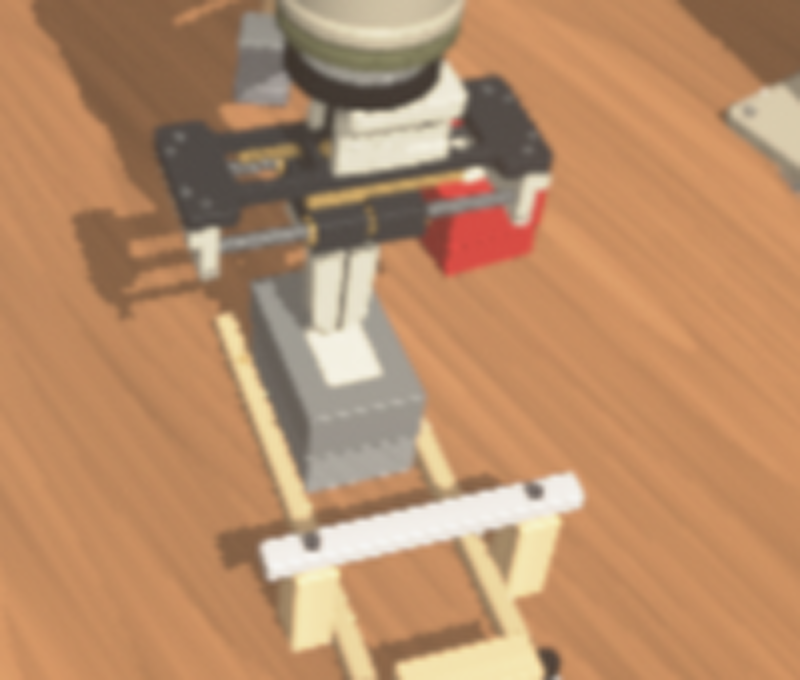

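{"api": "step_arm", "payload": {"steps": [{"gripper": 0,"tx": 2,"ty": -2,"tz": 3,"turn": -0.2},{"gripper": 0,"tx": 0,"ty": 0,"tz": 3,"turn": 0},{"gripper": 0,"tx": 0,"ty": 0,"tz": 0,"turn": 0},{"gripper": 0,"tx": 0,"ty": 0,"tz": 0,"turn": 0},{"gripper": 0,"tx": 0,"ty": 0,"tz": 0,"turn": 0}]}}

```text
time: 3.45
ee_pos: [0.4997, -0.0321, 0.0892]
eef_rot: [[0.282, 0.959, 0.02], [0.96, -0.281, -0.006], [-0.0, 0.021, -1.0]]
ft_force: [0.6, -0.3, 0.5]
width: 0.005
```

```bash
python3 go.py 498 -31 82 73.7
```

```text
t 3.45 pos [499.7 -32.1  89.2] th 73.65 tool d [ 0.6 -2.1  7.1] turn -0.05 w 0.005 F [ 0.6 -0.3  0.5]
```

The fingers stand over the lid's centre, just behind the label (picture 345,330). I descend in small steps.

{"api": "step_arm", "payload": {"steps": [{"gripper": 0,"tx": 0,"ty": -1.5,"tz": 1,"turn": 0},{"gripper": 0,"tx": 0,"ty": 0,"tz": 1,"turn": 0},{"gripper": 0,"tx": 0,"ty": 0,"tz": 1,"turn": 0},{"gripper": 0,"tx": 0,"ty": 0,"tz": 1,"turn": 0},{"gripper": 0,"tx": 0,"ty": 0,"tz": 1,"turn": 0}]}}

```text
time: 3.95
ee_pos: [0.4984, -0.0316, 0.0839]
eef_rot: [[0.281, 0.959, 0.021], [0.96, -0.281, -0.007], [-0.0, 0.022, -1.0]]
ft_force: [-0.5, -0.1, 0.8]
width: 0.004
```

{"api": "step_arm", "payload": {"steps": [{"gripper": 0,"tx": 0,"ty": 0,"tz": 1,"turn": 0},{"gripper": 0,"tx": 0,"ty": 0,"tz": 1,"turn": 0},{"gripper": 0,"tx": 0,"ty": 0,"tz": 1,"turn": 0},{"gripper": 0,"tx": 0,"ty": 0,"tz": 0,"turn": 0},{"gripper": 0,"tx": 0,"ty": 0,"tz": 0,"turn": 0}]}}

```text
time: 4.45
ee_pos: [0.4985, -0.0316, 0.0817]
eef_rot: [[0.281, 0.959, 0.02], [0.96, -0.281, -0.006], [-0.001, 0.021, -1.0]]
ft_force: [-0.2, 0.5, -0.3]
width: 0.01
```

{"api": "step_arm", "payload": {"steps": [{"gripper": 0,"tx": 0,"ty": 0,"tz": 1,"turn": 0},{"gripper": 0,"tx": 0,"ty": 0,"tz": 1,"turn": 0},{"gripper": 0,"tx": 0,"ty": 0,"tz": 0,"turn": 0},{"gripper": 0,"tx": 0,"ty": 0,"tz": 0,"turn": 0},{"gripper": 0,"tx": 0,"ty": 0,"tz": 0,"turn": 0}]}}

```text
time: 4.95
ee_pos: [0.4988, -0.0317, 0.0806]
eef_rot: [[0.281, 0.959, 0.021], [0.96, -0.281, -0.007], [-0.001, 0.022, -1.0]]
ft_force: [-2.0, 0.3, 2.5]
width: 0.006
```

{"api": "step_arm", "payload": {"steps": [{"gripper": 0,"tx": 0,"ty": 0,"tz": 1,"turn": 0},{"gripper": 0,"tx": 0,"ty": 0,"tz": 1,"turn": 0},{"gripper": 0,"tx": 0,"ty": 0,"tz": 0,"turn": 0},{"gripper": 0,"tx": 0,"ty": 0,"tz": 0,"turn": 0},{"gripper": 0,"tx": 0,"ty": 0,"tz": 0,"turn": 0}]}}

```text
time: 5.45
ee_pos: [0.4988, -0.0317, 0.0793]
eef_rot: [[0.281, 0.959, 0.02], [0.96, -0.281, -0.007], [-0.001, 0.021, -1.0]]
ft_force: [-0.7, -0.2, 1.8]
width: 0.009
```

{"api": "step_arm", "payload": {"steps": [{"gripper": 0,"tx": 0,"ty": 0,"tz": 0,"turn": 0},{"gripper": 0,"tx": 0,"ty": 0,"tz": 0,"turn": 0},{"gripper": 0,"tx": 0,"ty": 0,"tz": 0,"turn": 0},{"gripper": 0,"tx": 0,"ty": 0,"tz": 0,"turn": 0},{"gripper": 0,"tx": 0,"ty": 0,"tz": 1,"turn": 0}]}}

```text
time: 5.95
ee_pos: [0.4989, -0.0317, 0.0787]
eef_rot: [[0.281, 0.959, 0.02], [0.96, -0.281, -0.007], [-0.001, 0.021, -1.0]]
ft_force: [-4.2, 0.4, 6.8]
width: 0.006
```

```bash
python3 go.py 498 -31 82 73.7; python3 -c "
from h import *
p=read_camera('scene');save('scene2',p['image'][160:280,290:430],5)"
```

```text
t 5.95 pos [498.9 -31.7  78.7] th 73.67 tool d [ 0.4 -1.  -3.3] turn -0.03 w 0.006 F [-4.2  0.4  6.8]
```

View pics/scene2.png

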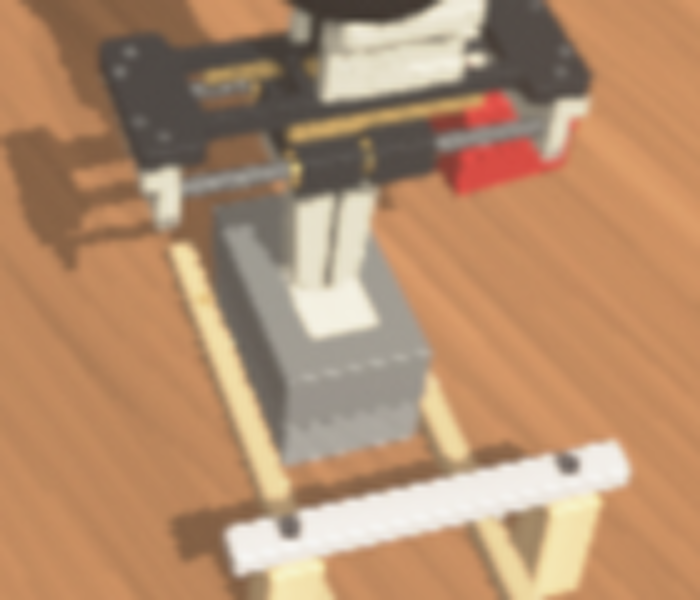

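{"api": "step_arm", "payload": {"steps": [{"gripper": 0,"tx": 0,"ty": -0.3,"tz": 1.3,"turn": 0},{"gripper": 0,"tx": 0,"ty": -0.3,"tz": 1.3,"turn": 0},{"gripper": 0,"tx": 0,"ty": 0,"tz": 1.3,"turn": 0},{"gripper": 0,"tx": 0,"ty": 0,"tz": 1.3,"turn": 0},{"gripper": 0,"tx": 0,"ty": 0,"tz": 1.3,"turn": 0}]}}

```text
time: 6.5
ee_pos: [0.499, -0.0317, 0.0771]
eef_rot: [[0.281, 0.96, 0.02], [0.96, -0.281, -0.007], [-0.001, 0.021, -1.0]]
ft_force: [-8.4, 0.6, 16.0]
width: 0.009
```

{"api": "step_arm", "payload": {"steps": [{"gripper": 0,"tx": 0,"ty": -0.5,"tz": 1,"turn": 0},{"gripper": 0,"tx": 0,"ty": -0.7,"tz": 1.3,"turn": 0},{"gripper": 0,"tx": 0,"ty": -0.7,"tz": 1.3,"turn": 0},{"gripper": 0,"tx": 0,"ty": -0.7,"tz": 1.5,"turn": 0},{"gripper": 0,"tx": 0,"ty": -0.7,"tz": 1.5,"turn": 0}]}}

```text
time: 7.0
ee_pos: [0.4988, -0.0316, 0.0772]
eef_rot: [[0.281, 0.959, 0.026], [0.96, -0.28, -0.009], [-0.001, 0.027, -1.0]]
ft_force: [-6.2, 0.8, 14.6]
width: 0.007
```

The z reading does not change at about 15 N, so the lid seems home. I lift off and verify with the depth camera.

{"api": "step_arm", "payload": {"steps": [{"gripper": 0,"tx": 0,"ty": 0,"tz": -1,"turn": 0},{"gripper": 0,"tx": 0,"ty": 0,"tz": -5,"turn": 0},{"gripper": 0,"tx": -5,"ty": 0,"tz": -15,"turn": 0},{"gripper": 0,"tx": -25,"ty": 0,"tz": -15,"turn": 0},{"gripper": 0,"tx": -40,"ty": 0,"tz": -5,"turn": 0}]}}

```text
time: 7.5
ee_pos: [0.4777, -0.0964, 0.1186]
eef_rot: [[0.275, 0.961, 0.024], [0.961, -0.275, -0.007], [-0.0, 0.025, -1.0]]
ft_force: [1.6, -1.0, 0.9]
width: 0.004
```

{"api": "step_arm", "payload": {"steps": [{"gripper": 0,"tx": -40,"ty": 0,"tz": 0,"turn": 0},{"gripper": 0,"tx": -10,"ty": 0,"tz": 0,"turn": 0},{"gripper": 0,"tx": 0,"ty": 0,"tz": 0,"turn": 0},{"gripper": 0,"tx": 0,"ty": 0,"tz": 0,"turn": 0},{"gripper": 0,"tx": 0,"ty": 0,"tz": 0,"turn": 0}]}}

```text
time: 8.0
ee_pos: [0.4634, -0.1481, 0.12]
eef_rot: [[0.278, 0.96, 0.026], [0.96, -0.278, -0.008], [-0.001, 0.027, -1.0]]
ft_force: [0.4, -0.3, -0.3]
width: 0.001
```

```bash
python3 go.py 498 -31 82 73.7; python3 - <<'E'
from h import *
import pickle
d=np.array([np.cos(np.radians(73.7)),np.sin(np.radians(73.7))]);nn=np.array([-d[1],d[0]])
for n in ['top','scene']:
    p1=read_camera(n);pickle.dump(p1,open(n+'1.pkl','wb'));save(n+'3',p1['image'])
    for p in [pickle.load(open(n+'0.pkl','rb')),p1]:
        W=cloud(p)*1000
        q=W[...,:2]-[536,99];u=q@d-45;v=q@nn
        z=W[...,2]
        m=(abs(u+165)<30)&(abs(v)<25)&(z>50)&(z<80)
        r=(u>-250)&(u<-70)&(abs(v)<36)&(z>50)&(z<80)
        b=(abs(u+45)<4)&(abs(v)<70)&(z>60)
        print(n,m.sum(),'lid z',np.median(z[m]).round(2),'bar z',np.median(z[b]).round(2),'u',np.percentile(u[r],[1,99]).round(1),'v',np.percentile(v[r],[2,98]).round(1))
E
```

```text
t 8.0 pos [ 463.4 -148.1  120. ] th 73.83 tool d [122.1  -0.5  37.9] turn 0.13 w 0.001 F [ 0.4 -0.3 -0.3]
top 697 lid z 66.28 bar z 74.67 u [-234.8 -126.1] v [-30.3  33.4]
top 572 lid z 61.29 bar z 75.02 u [-186.3 -125.8] v [-30.4  33.4]
scene 457 lid z 66.71 bar z 75.16 u [-233.2 -124.4] v [-33.2  31. ]
scene 455 lid z 61.6 bar z 74.99 u [-234.  -124.5] v [-33.1  31.1]
```

View pics/scene3.png

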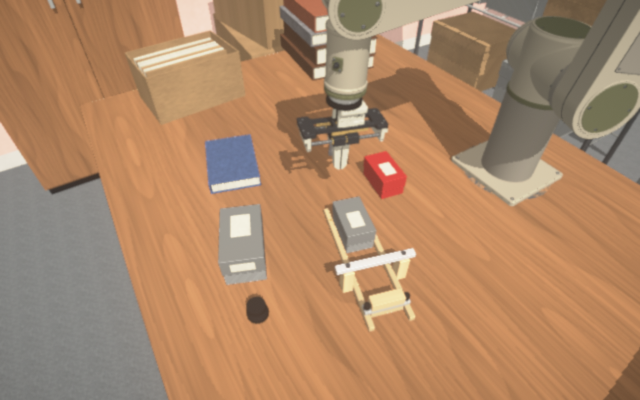

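The lid is home. It reads 61.4, and the bar reads 1.3 high, so it is about 60.1 mm (start 65.2). The case has not moved. I lower the closed fingers behind it in the lane.

{"api": "step_arm", "payload": {"steps": [{"gripper": 0,"tx": 0,"ty": 0,"tz": 20,"turn": 0},{"gripper": 0,"tx": 0,"ty": 0,"tz": 30,"turn": 0},{"gripper": 0,"tx": 0,"ty": 0,"tz": 25,"turn": 0},{"gripper": 0,"tx": 0,"ty": 0,"tz": 6,"turn": 0},{"gripper": 0,"tx": 0,"ty": 0,"tz": 0,"turn": 0}]}}

```text
time: 8.6
ee_pos: [0.4682, -0.1449, 0.0379]
eef_rot: [[0.272, 0.962, 0.029], [0.962, -0.272, -0.008], [-0.0, 0.03, -1.0]]
ft_force: [0.2, 0.3, 0.2]
width: 0.006
```

```bash
cat > g.py <<'E'
from h import *
a=np.radians(73.7);d=np.array([np.cos(a),np.sin(a)]);nn=np.array([-d[1],d[0]])
s=monitor.state();p=np.array(s['ee_pos'])*1000;q=p[:2]-[536,99];R=np.array(s['eef_rot']);F=np.array(s['ft_force'])
print('t',round(s['time'],2),'TCP u',(q@d-45).round(1),'v',(q@nn).round(1),'z',p[2].round(1),'th',np.degrees(np.arctan2(R[1,0],R[0,0])).round(2),'Rz',R[:,2].round(3),'F along',(F[:2]@d).round(1),'lat',(F[:2]@nn).round(1),'z',F[2].round(1))
E
python3 g.py
```

```text
t 8.6 TCP u -298.1 v -3.4 z 37.9 th 74.24 Rz [ 0.029 -0.008 -1.   ] F along 0.3 lat -0.1 z 0.2
```

{"api": "step_arm", "payload": {"steps": [{"gripper": 0,"tx": 10,"ty": -3,"tz": 0,"turn": 0.5},{"gripper": 0,"tx": 15,"ty": -1,"tz": 0,"turn": 0},{"gripper": 0,"tx": 12,"ty": 0,"tz": 0,"turn": 0},{"gripper": 0,"tx": 3,"ty": 0,"tz": 0,"turn": 0},{"gripper": 0,"tx": 0,"ty": 0,"tz": 0,"turn": 0}]}}

```text
time: 9.1
ee_pos: [0.479, -0.1022, 0.0429]
eef_rot: [[0.28, 0.959, 0.035], [0.96, -0.28, -0.01], [0.0, 0.036, -0.999]]
ft_force: [-0.6, 0.0, -1.0]
width: 0.002
```

```bash
python3 g.py
```

```text
t 9.1 TCP u -254.1 v -1.8 z 42.9 th 73.71 Rz [ 0.035 -0.01  -0.999] F along -0.1 lat 0.6 z -1.0
```

{"api": "step_arm", "payload": {"steps": [{"gripper": 0,"tx": 2,"ty": -2,"tz": 3,"turn": 0},{"gripper": 0,"tx": 2,"ty": 0,"tz": 2,"turn": 0},{"gripper": 0,"tx": 2,"ty": 0,"tz": 0,"turn": 0},{"gripper": 0,"tx": 2,"ty": 0,"tz": 0,"turn": 0},{"gripper": 0,"tx": 1.5,"ty": 0,"tz": 0,"turn": 0}]}}

```text
time: 9.6
ee_pos: [0.4801, -0.0933, 0.038]
eef_rot: [[0.281, 0.959, 0.035], [0.96, -0.281, -0.011], [-0.001, 0.037, -0.999]]
ft_force: [-1.3, -3.5, 1.1]
width: 0.006
```

```bash
python3 g.py
```

```text
t 9.6 TCP u -245.3 v -0.3 z 38.0 th 73.66 Rz [ 0.035 -0.011 -0.999] F along -3.7 lat 0.3 z 1.1
```

{"api": "step_arm", "payload": {"steps": [{"gripper": 0,"tx": 2,"ty": 0,"tz": 0,"turn": 0},{"gripper": 0,"tx": 2,"ty": 0,"tz": 0,"turn": 0},{"gripper": 0,"tx": 2,"ty": 0,"tz": 0,"turn": 0},{"gripper": 0,"tx": 2,"ty": 0,"tz": 0,"turn": 0},{"gripper": 0,"tx": 2,"ty": 0,"tz": 0,"turn": 0}]}}

```text
time: 10.1
ee_pos: [0.4829, -0.0842, 0.0381]
eef_rot: [[0.282, 0.959, 0.035], [0.959, -0.282, -0.013], [-0.003, 0.037, -0.999]]
ft_force: [-1.1, -3.1, -0.2]
width: 0.004
```

```bash
python3 g.py
```

```text
t 10.1 TCP u -235.7 v -0.5 z 38.1 th 73.61 Rz [ 0.035 -0.013 -0.999] F along -3.3 lat 0.2 z -0.2
```

{"api": "step_arm", "payload": {"steps": [{"gripper": 0,"tx": 2.5,"ty": 0,"tz": 0,"turn": 0},{"gripper": 0,"tx": 2.5,"ty": 0,"tz": 0,"turn": 0},{"gripper": 0,"tx": 2.5,"ty": 0,"tz": 0,"turn": 0},{"gripper": 0,"tx": 2.5,"ty": 0,"tz": 0,"turn": 0},{"gripper": 0,"tx": 2.5,"ty": 0,"tz": 0,"turn": 0}]}}

```text
time: 10.6
ee_pos: [0.4868, -0.0711, 0.0381]
eef_rot: [[0.282, 0.959, 0.035], [0.959, -0.282, -0.013], [-0.003, 0.037, -0.999]]
ft_force: [-0.8, -3.3, -0.1]
width: 0.002
```

```bash
python3 g.py
```

```text
t 10.6 TCP u -222.1 v -0.6 z 38.1 th 73.62 Rz [ 0.035 -0.013 -0.999] F along -3.4 lat -0.2 z -0.1
```

{"api": "step_arm", "payload": {"steps": [{"gripper": 0,"tx": 3,"ty": 0,"tz": 0,"turn": 0},{"gripper": 0,"tx": 3,"ty": 0,"tz": 0,"turn": 0},{"gripper": 0,"tx": 3,"ty": 0,"tz": 0,"turn": 0},{"gripper": 0,"tx": 3,"ty": 0,"tz": 0,"turn": 0},{"gripper": 0,"tx": 3,"ty": 0,"tz": 0,"turn": 0}]}}

```text
time: 11.1
ee_pos: [0.4914, -0.0555, 0.0381]
eef_rot: [[0.282, 0.959, 0.035], [0.959, -0.282, -0.013], [-0.003, 0.037, -0.999]]
ft_force: [-0.9, -3.0, 0.7]
width: 0.006
```

{"api": "step_arm", "payload": {"steps": [{"gripper": 0,"tx": 3,"ty": 0,"tz": 0,"turn": 0},{"gripper": 0,"tx": 3,"ty": 0,"tz": 0,"turn": 0},{"gripper": 0,"tx": 3,"ty": 0,"tz": 0,"turn": 0},{"gripper": 0,"tx": 3,"ty": 0,"tz": 0,"turn": 0},{"gripper": 0,"tx": 3,"ty": 0,"tz": 0,"turn": 0}]}}

```text
time: 11.6
ee_pos: [0.496, -0.0398, 0.0381]
eef_rot: [[0.282, 0.959, 0.035], [0.959, -0.282, -0.013], [-0.003, 0.037, -0.999]]
ft_force: [-1.4, -4.2, 1.3]
width: 0.006
```

```bash
python3 g.py;python3 -c "
from h import *
p=read_camera('top');save('top4',p['image'][140:260,150:330],4)"
```

```text
t 11.6 TCP u -189.4 v -0.6 z 38.1 th 73.62 Rz [ 0.035 -0.013 -0.999] F along -4.4 lat 0.1 z 1.3
```

View pics/top4.png

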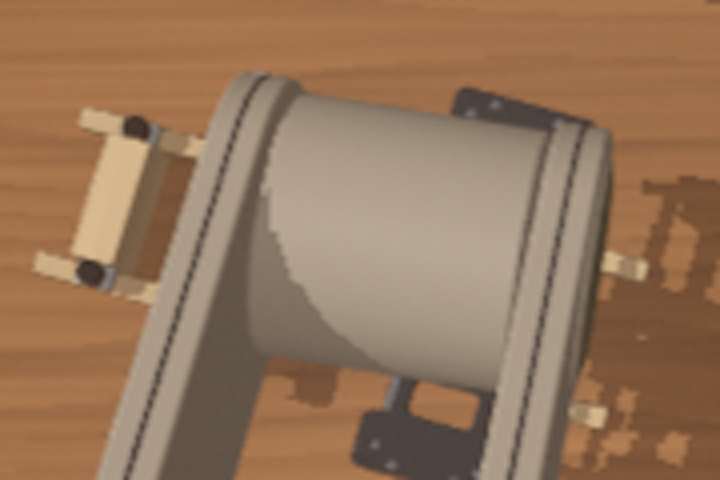

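The top view is blocked by the arm, so I check with the scene camera and go slower as the front enters under the bar.

{"api": "step_arm", "payload": {"steps": [{"gripper": 0,"tx": 2,"ty": 0,"tz": 0,"turn": 0},{"gripper": 0,"tx": 2,"ty": 0,"tz": 0,"turn": 0},{"gripper": 0,"tx": 2,"ty": 0,"tz": 0,"turn": 0},{"gripper": 0,"tx": 2,"ty": 0,"tz": 0,"turn": 0},{"gripper": 0,"tx": 2,"ty": 0,"tz": 0,"turn": 0}]}}

```text
time: 12.15
ee_pos: [0.4992, -0.0291, 0.0381]
eef_rot: [[0.282, 0.959, 0.035], [0.959, -0.282, -0.013], [-0.003, 0.037, -0.999]]
ft_force: [-1.1, -2.7, 1.2]
width: 0.009
```

```bash
python3 g.py;python3 -c "
from h import *
p=read_camera('scene');save('scene5',p['image'][180:330,300:440],4)"
```

```text
t 12.15 TCP u -178.3 v -0.6 z 38.1 th 73.62 Rz [ 0.035 -0.013 -0.999] F along -2.9 lat 0.3 z 1.2
```

View pics/scene5.png

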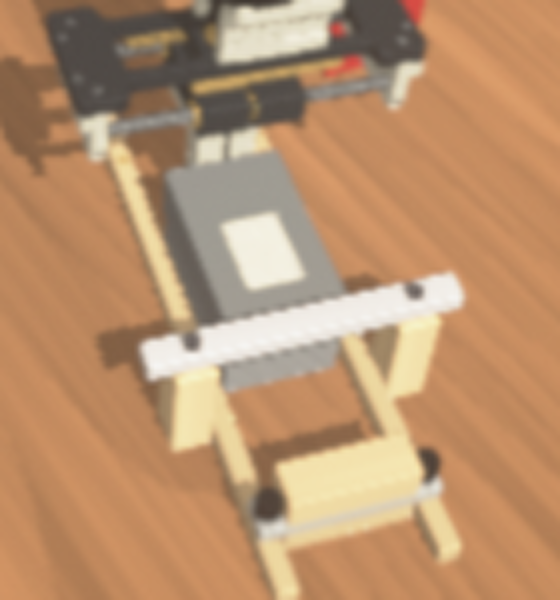

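The case is straight in the lane, its front is about to pass the bar (crop 280,370), and there is no jam. I continue.

{"api": "step_arm", "payload": {"steps": [{"gripper": 0,"tx": 2,"ty": 0,"tz": 0,"turn": 0},{"gripper": 0,"tx": 2,"ty": 0,"tz": 0,"turn": 0},{"gripper": 0,"tx": 2,"ty": 0,"tz": 0,"turn": 0},{"gripper": 0,"tx": 2,"ty": 0,"tz": 0,"turn": 0},{"gripper": 0,"tx": 2,"ty": 0,"tz": 0,"turn": 0}]}}

```text
time: 12.7
ee_pos: [0.5022, -0.0187, 0.0381]
eef_rot: [[0.282, 0.959, 0.035], [0.959, -0.282, -0.013], [-0.003, 0.037, -0.999]]
ft_force: [-1.9, -3.2, 1.1]
width: 0.006
```

{"api": "step_arm", "payload": {"steps": [{"gripper": 0,"tx": 2,"ty": 0,"tz": 0,"turn": 0},{"gripper": 0,"tx": 2,"ty": 0,"tz": 0,"turn": 0},{"gripper": 0,"tx": 2,"ty": 0,"tz": 0,"turn": 0},{"gripper": 0,"tx": 2,"ty": 0,"tz": 0,"turn": 0},{"gripper": 0,"tx": 2,"ty": 0,"tz": 0,"turn": 0}]}}

```text
time: 13.2
ee_pos: [0.5053, -0.0082, 0.0381]
eef_rot: [[0.282, 0.959, 0.035], [0.959, -0.282, -0.013], [-0.003, 0.037, -0.999]]
ft_force: [-0.4, -3.2, 0.9]
width: 0.004
```

{"api": "step_arm", "payload": {"steps": [{"gripper": 0,"tx": 2,"ty": 0,"tz": 0,"turn": 0},{"gripper": 0,"tx": 2,"ty": 0,"tz": 0,"turn": 0},{"gripper": 0,"tx": 2,"ty": 0,"tz": 0,"turn": 0},{"gripper": 0,"tx": 2,"ty": 0,"tz": 0,"turn": 0},{"gripper": 0,"tx": 2,"ty": 0,"tz": 0,"turn": 0}]}}

```text
time: 13.7
ee_pos: [0.5083, 0.0022, 0.038]
eef_rot: [[0.282, 0.959, 0.035], [0.959, -0.282, -0.013], [-0.003, 0.037, -0.999]]
ft_force: [-1.3, -2.6, 2.3]
width: 0.003
```

```bash
python3 g.py
```

```text
t 13.7 TCP u -145.7 v -0.6 z 38.0 th 73.61 Rz [ 0.035 -0.013 -0.999] F along -2.8 lat 0.5 z 2.3
```

{"api": "step_arm", "payload": {"steps": [{"gripper": 0,"tx": 2,"ty": 0,"tz": 0,"turn": 0},{"gripper": 0,"tx": 2,"ty": 0,"tz": 0,"turn": 0},{"gripper": 0,"tx": 2,"ty": 0,"tz": 0,"turn": 0},{"gripper": 0,"tx": 2,"ty": 0,"tz": 0,"turn": 0},{"gripper": 0,"tx": 2,"ty": 0,"tz": 0,"turn": 0}]}}

```text
time: 14.2
ee_pos: [0.5115, 0.0126, 0.0381]
eef_rot: [[0.282, 0.959, 0.035], [0.959, -0.282, -0.013], [-0.003, 0.037, -0.999]]
ft_force: [-2.2, -3.7, 1.9]
width: 0.007
```

{"api": "step_arm", "payload": {"steps": [{"gripper": 0,"tx": 1.5,"ty": 0,"tz": 0,"turn": 0},{"gripper": 0,"tx": 1.5,"ty": 0,"tz": 0,"turn": 0},{"gripper": 0,"tx": 1.5,"ty": 0,"tz": 0,"turn": 0},{"gripper": 0,"tx": 1.5,"ty": 0,"tz": 0,"turn": 0},{"gripper": 0,"tx": 1.5,"ty": 0,"tz": 0,"turn": 0}]}}

```text
time: 14.7
ee_pos: [0.5138, 0.0205, 0.0381]
eef_rot: [[0.282, 0.959, 0.035], [0.959, -0.282, -0.013], [-0.003, 0.037, -0.999]]
ft_force: [-0.4, -3.5, 1.2]
width: 0.004
```

{"api": "step_arm", "payload": {"steps": [{"gripper": 0,"tx": 1,"ty": 0,"tz": 0,"turn": 0},{"gripper": 0,"tx": 1,"ty": 0,"tz": 0,"turn": 0},{"gripper": 0,"tx": 1,"ty": 0,"tz": 0,"turn": 0},{"gripper": 0,"tx": 1,"ty": 0,"tz": 0,"turn": 0},{"gripper": 0,"tx": 1,"ty": 0,"tz": 0,"turn": 0}]}}

```text
time: 15.2
ee_pos: [0.5153, 0.0257, 0.0381]
eef_rot: [[0.282, 0.959, 0.035], [0.959, -0.282, -0.013], [-0.003, 0.037, -0.999]]
ft_force: [-1.6, -3.3, 1.2]
width: 0.002
```

```bash
python3 g.py;python3 -c "
from h import *
p=read_camera('scene');save('scene6',p['image'][180:330,300:440],4)"
```

```text
t 15.2 TCP u -121.2 v -0.7 z 38.1 th 73.61 Rz [ 0.035 -0.013 -0.999] F along -3.7 lat 0.6 z 1.2
```

View pics/scene6.png

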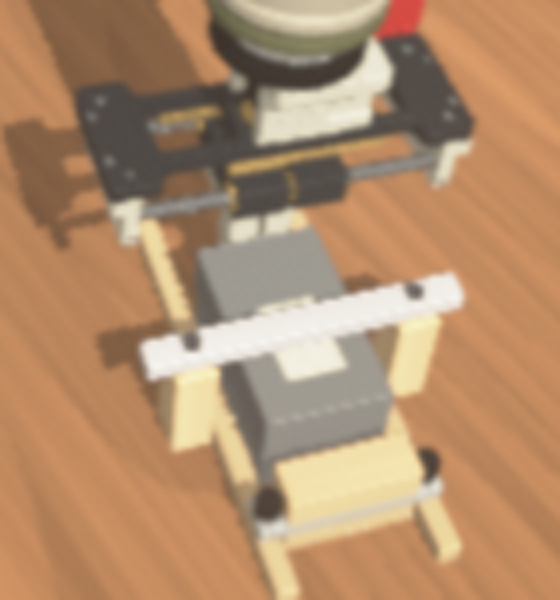

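The case is well under the bar, and a small gap remains before the stop (crop 330,455). I feel for contact with 1 mm rows.

{"api": "step_arm", "payload": {"steps": [{"gripper": 0,"tx": 1,"ty": 0,"tz": 0,"turn": 0},{"gripper": 0,"tx": 1,"ty": 0,"tz": 0,"turn": 0},{"gripper": 0,"tx": 1,"ty": 0,"tz": 0,"turn": 0},{"gripper": 0,"tx": 1,"ty": 0,"tz": 0,"turn": 0},{"gripper": 0,"tx": 1,"ty": 0,"tz": 0,"turn": 0}]}}

```text
time: 15.75
ee_pos: [0.5168, 0.0309, 0.038]
eef_rot: [[0.282, 0.959, 0.035], [0.959, -0.282, -0.013], [-0.003, 0.037, -0.999]]
ft_force: [-1.3, -4.3, 2.0]
width: 0.005
```

{"api": "step_arm", "payload": {"steps": [{"gripper": 0,"tx": 1,"ty": 0,"tz": 0,"turn": 0},{"gripper": 0,"tx": 1,"ty": 0,"tz": 0,"turn": 0},{"gripper": 0,"tx": 1,"ty": 0,"tz": 0,"turn": 0},{"gripper": 0,"tx": 1,"ty": 0,"tz": 0,"turn": 0},{"gripper": 0,"tx": 1,"ty": 0,"tz": 0,"turn": 0}]}}

```text
time: 16.25
ee_pos: [0.5184, 0.0362, 0.0381]
eef_rot: [[0.282, 0.959, 0.035], [0.959, -0.282, -0.013], [-0.003, 0.037, -0.999]]
ft_force: [-1.5, -2.8, 2.1]
width: 0.003
```

```bash
python3 g.py
```

```text
t 16.25 TCP u -110.3 v -0.7 z 38.1 th 73.61 Rz [ 0.035 -0.013 -0.999] F along -3.1 lat 0.6 z 2.1
```

{"api": "step_arm", "payload": {"steps": [{"gripper": 0,"tx": 1,"ty": 0,"tz": 0,"turn": 0},{"gripper": 0,"tx": 1,"ty": 0,"tz": 0,"turn": 0},{"gripper": 0,"tx": 1,"ty": 0,"tz": 0,"turn": 0},{"gripper": 0,"tx": 1,"ty": 0,"tz": 0,"turn": 0},{"gripper": 0,"tx": 1,"ty": 0,"tz": 0,"turn": 0}]}}

```text
time: 16.75
ee_pos: [0.5185, 0.0366, 0.0381]
eef_rot: [[0.282, 0.959, 0.031], [0.959, -0.282, -0.021], [-0.011, 0.036, -0.999]]
ft_force: [-3.3, -9.8, 3.1]
width: 0.004
```

```bash
python3 g.py
```

```text
t 16.75 TCP u -109.8 v -0.7 z 38.1 th 73.6 Rz [ 0.031 -0.021 -0.999] F along -10.4 lat 0.4 z 3.1
```

The stop is felt: advance has ceased and the force is 10 N. I hold.

{"api": "step_arm", "payload": {"steps": [{"gripper": 0,"tx": 1,"ty": 0,"tz": 0,"turn": 0},{"gripper": 0,"tx": 1,"ty": 0,"tz": 0,"turn": 0},{"gripper": 0,"tx": 1,"ty": 0,"tz": 0,"turn": 0},{"gripper": 0,"tx": 1,"ty": 0,"tz": 0,"turn": 0},{"gripper": 0,"tx": 1,"ty": 0,"tz": 0,"turn": 0}]}}

```text
time: 17.25
ee_pos: [0.5185, 0.0365, 0.0382]
eef_rot: [[0.283, 0.959, 0.027], [0.959, -0.282, -0.029], [-0.021, 0.034, -0.999]]
ft_force: [-3.5, -9.5, 4.1]
width: 0.005
```

{"api": "step_arm", "payload": {"steps": [{"gripper": 0,"tx": 1,"ty": 0,"tz": 0,"turn": 0},{"gripper": 0,"tx": 1,"ty": 0,"tz": 0,"turn": 0},{"gripper": 0,"tx": 1,"ty": 0,"tz": 0,"turn": 0},{"gripper": 0,"tx": 1,"ty": 0,"tz": 0,"turn": 0},{"gripper": 0,"tx": 1,"ty": 0,"tz": 0,"turn": 0}]}}

```text
time: 17.75
ee_pos: [0.5184, 0.0363, 0.0383]
eef_rot: [[0.284, 0.959, 0.023], [0.958, -0.283, -0.038], [-0.03, 0.033, -0.999]]
ft_force: [-3.1, -9.7, 4.7]
width: 0.006
```

{"api": "step_arm", "payload": {"steps": [{"gripper": 0,"tx": 1,"ty": 0,"tz": 0,"turn": 0},{"gripper": 0,"tx": 1,"ty": 0,"tz": 0,"turn": 0},{"gripper": 0,"tx": 1,"ty": 0,"tz": 0,"turn": 0},{"gripper": 0,"tx": 1,"ty": 0,"tz": 0,"turn": 0},{"gripper": 0,"tx": 1,"ty": 0,"tz": 0,"turn": 0}]}}

```text
time: 18.25
ee_pos: [0.5183, 0.0361, 0.0383]
eef_rot: [[0.284, 0.959, 0.019], [0.958, -0.283, -0.046], [-0.039, 0.031, -0.999]]
ft_force: [-3.3, -8.3, 4.3]
width: 0.003
```

```bash
python3 g.py
```

```text
t 18.25 TCP u -110.3 v -0.6 z 38.3 th 73.48 Rz [ 0.019 -0.046 -0.999] F along -8.8 lat 0.9 z 4.3
```

The push was held for over 1.5 s at about 10 N. I back off straight, then rise.

{"api": "step_arm", "payload": {"steps": [{"gripper": 0,"tx": -1,"ty": 0,"tz": 0,"turn": 0},{"gripper": 0,"tx": -3,"ty": 0,"tz": 0,"turn": 0},{"gripper": 0,"tx": -12,"ty": 0,"tz": 0,"turn": 0},{"gripper": 0,"tx": -25,"ty": 0,"tz": 0,"turn": 0},{"gripper": 0,"tx": -35,"ty": 0,"tz": 0,"turn": 0}]}}

```text
time: 18.75
ee_pos: [0.4965, -0.0349, 0.0407]
eef_rot: [[0.279, 0.96, 0.019], [0.96, -0.278, -0.043], [-0.035, 0.03, -0.999]]
ft_force: [0.9, 0.0, 1.3]
width: 0.007
```

{"api": "step_arm", "payload": {"steps": [{"gripper": 0,"tx": -35,"ty": 0,"tz": -15,"turn": 0},{"gripper": 0,"tx": -40,"ty": 0,"tz": -35,"turn": 0},{"gripper": 0,"tx": -40,"ty": 0,"tz": -40,"turn": 0},{"gripper": 0,"tx": -30,"ty": 0,"tz": -30,"turn": 0},{"gripper": 0,"tx": 0,"ty": 0,"tz": 0,"turn": 0}]}}

```text
time: 19.25
ee_pos: [0.45, -0.1716, 0.162]
eef_rot: [[0.279, 0.96, 0.016], [0.959, -0.279, -0.042], [-0.036, 0.028, -0.999]]
ft_force: [0.9, -1.1, 0.1]
width: 0.003
```

```bash
python3 - <<'E'
from h import *
d=np.array([np.cos(np.radians(73.7)),np.sin(np.radians(73.7))]);nn=np.array([-d[1],d[0]])
for n in ['top','scene']:
    p=read_camera(n);save(n+'7',p['image'][140:260,150:330] if n=='top' else p['image'][180:330,300:440],4)
    W=cloud(p)*1000
    q=W[...,:2]-[536,99];u=q@d-45;v=q@nn;z=W[...,2]
    r=(u>-140)&(u<40)&(abs(v)<36)&(z>54)&(z<68);s=(u>-20)&(u<60)&(abs(v)<30)&(z>38)&(z<50)
    f=r&(u>-30)
    print(n,'lid z',np.median(z[f]).round(1),'u',np.percentile(u[r],[1,99]).round(1),'v',np.percentile(v[r],[2,98]).round(1),'stop u',np.percentile(u[s],[2,98]).round(1))
E
python3 g.py
```

```text
top lid z 61.1 u [-98.9   8.4] v [-32.1  31.4] stop u [14.3 32.8]
scene lid z 61.1 u [-97.5  11.3] v [-34.3  28.7] stop u [10.3 35.8]
t 19.35 TCP u -326.1 v 8.7 z 157.6 th 73.83 Rz [ 0.011 -0.039 -0.999] F along 0.3 lat 0.1 z -1.3
```

View pics/scene7.png

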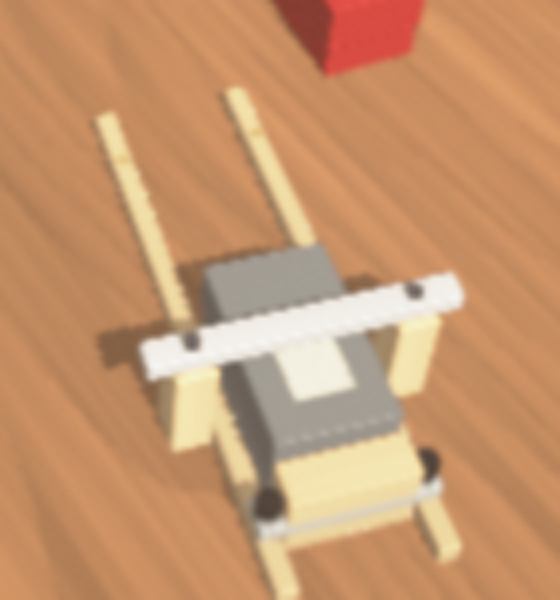

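View pics/top7.png

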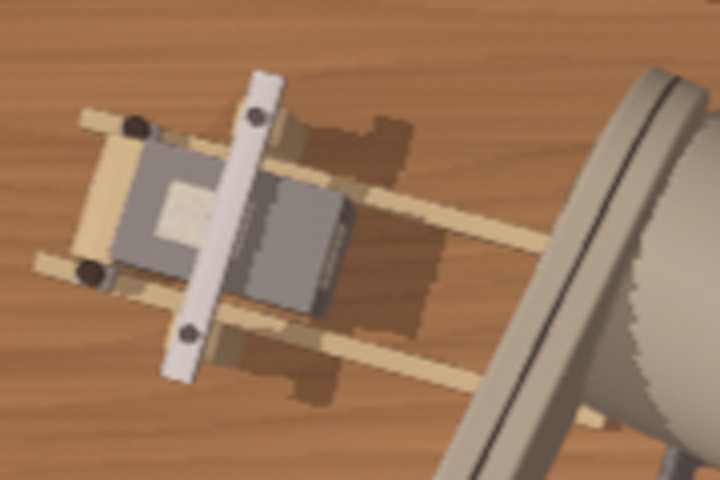

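The case sits flat against the stop (scene crop 340,445) and the lid is still home. The arm is clear, so I let it settle and hand in.

{"api": "step_arm", "payload": {"steps": [{"gripper": 0,"tx": 0,"ty": 0,"tz": -3,"turn": 0},{"gripper": 0,"tx": 0,"ty": 0,"tz": 0,"turn": 0},{"gripper": 0,"tx": 0,"ty": 0,"tz": 0,"turn": 0},{"gripper": 0,"tx": 0,"ty": 0,"tz": 0,"turn": 0},{"gripper": 0,"tx": 0,"ty": 0,"tz": 0,"turn": 0}]}}

```text
time: 19.85
ee_pos: [0.4464, -0.1635, 0.1547]
eef_rot: [[0.274, 0.962, 0.003], [0.961, -0.273, -0.033], [-0.031, 0.012, -0.999]]
ft_force: [-0.2, 0.2, 0.0]
width: 0.005
```

```bash
python3 g.py; python3 -c "
from h import *
print(ticket.hand_in())"
```

```text
t 19.85 TCP u -322.1 v 12.3 z 154.7 th 74.11 Rz [ 0.003 -0.033 -0.999] F along 0.1 lat 0.2 z 0.0
the job is handed in; nothing more can be done
None
```

The job is done and handed in at about 20 s: the lid is home, and the small grey case sits against the end stop.

- **Lid:** I pressed it straight down until it stopped moving, with a highest reading of about 16 N vertical (18 N including a sideways part). The depth pictures then put its top at about 60 mm, against about 65 mm at the start.
- **Push:** The case slid along the lane and under the bar with 3–4 N and no sign of a jam. The stop showed as a clear halt. I held the push there for over 1.5 s at 9–10.5 N, then backed straight off.
- **Last checks:** After backing off, the pictures showed the case flat against the stop with the lid still home. The arm was clear with about zero force on it. I touched none of the other things on the desk, but I did not measure them again at the end.
- **Disagreements:** The two cameras differ by about 2–3 mm on the case's place, which is about their calibration error. I read the force only at the end of each 0.5 s call, so a short peak in between could have gone unseen. While I held the push, the tool tilted 2–3° and the force fell to 8.8 N at the end.

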